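# Re-stand the toppled tea caddy in its packing lane

## Robot

A 6-joint arm with a two-finger parallel gripper is mounted at the origin on the work surface. World frame = base frame: x ahead of the robot, y to its left, z up, the work surface at z = 0. Lengths are in m, angles in rad, forces in N, time in s.
With the tool pointing down it reaches from about 0.35 to 0.85 m from the base axis. Payload 8.1 kg.
Tool frame: the origin (TCP) lies on the centre line of the jaws, within the pads' length; the fingertips stand robot.tips_ahead ahead of it and the grasp point (between the pads) lies 6 mm ahead of it (robot.tips_ahead is the distance from the TCP to the fingertips, in m); z points along the fingers, y is the line along which they close (so a half turn about z gives the same grasp; the last joint's range is limited). The gripper opens to 93 mm and grips with 3 to 60 N. Pads are 15 mm wide; open, the fingers measure 128 mm over their backs; the gripper's body (75 mm by 188 mm) begins 65 mm behind the grasp point.
Start: joints at [-1.208, 0.13, 1.488, -0, 1.523, -0.085], TCP at [0.26, -0.541, 0.244] pointing down, gripper open.
Joint ranges: [-2.96, 2.96], [-0.89, 2.26], [0.02, 2.5], [-1.34, 4.48], [0, 2.73], [-2.66, 2.66]. Speed limits (rad/s): [2.39, 2.39, 2.79, 3.14, 3.14, 3.14].

## Interface

Orientations are given as a rotation vector (axis times angle).
In Python, from plant import robot gives the robot as it stands.
- The arm moves only by the tool apply_moves, never from a script. Its arguments are lists of equal length, an entry for each row: "delta_pos": the shift along the tool's x, y, z in cm, a list of three; "twist": the turn about the tool's z in rad. A call has 1 to 8 rows; each row shifts and turns the commanded pose from where the row before left it, along the tool's axes as they then stand; what a row does not reach is not made up. A row lasts 1/8 s, in which the tool goes at most 62.5 mm and 10.7 degrees, less where a joint would pass 70% of its speed; a pose out of reach is approached as far as the arm can. A call with a gripper value outside its range is refused whole. "gripper" is the finger opening in cm, from 0 to 9.3, set as the call begins (left out, the last holds). The fingers move at their own pace and stop on an object; "squeeze" is the grip in N (left out, the last holds). Time passes only in rows, so rows that do not move let the fingers close. It gives the time, the measured TCP pose, the force, the opening and the grip force at its end, in the units of the state.
- robot.read_state(): the state, without advancing time (a new reading comes with each control period).
- robot.read_camera(name): name is "side" or "top" or "wrist"; returns a dict with "frame" (420x560x3 uint8, red, green, blue), "vertical_fov" (degrees; the focal length in pixels is half the picture's height over the tangent of half this angle, whatever the lens; pixels are square), "cx", "cy" (the principal point, pixels), "R" (3x3) and "t" (3): a world point X has camera coordinates R X + t. Camera axes: x right, y down, z forward; pixel columns grow to the right and rows downward; lengths in m; the calibration is good to about 2 mm. The wrist camera is an equidistant fisheye: a pixel r from the principal point sees the ray r / f radians off the axis. A picture is of the moment at which its call begins. There is no depth.
- robot.close_job(): hands the job in; it is judged then, once.
The state is a dict: "t": time; "q": joint angles; "dq": joint speeds; "joint_torque": joint torques, N m; "tool_pos": TCP position; "orientation": TCP orientation; "force": force on the tool from outside, world axes, zero at the start; "wrist_torque": the same for the moment, N m; "opening": finger opening in m; "gripper_force": force on a finger pad.
Only numpy, scipy, OpenCV 4.12 (cv2) and the standard library are available. Lean on these libraries where they do the work, as an engineer would, in place of code of your own. Each camera call takes 0.05 s, during which the arm holds its last target. There are 200 camera calls.

## Task

One copper tea caddy has toppled over among its neighbours in the packing tray. Check that its base is true by standing it upright, cap up, on the steel surface plate and letting go of it for a moment; then take it again and set it down gently, not dropping it, upright on the vacant blue felt pad in the tray, in the middle of the pad and with its sides square to the tray. Leave the other caddies standing where they are and everything else on the bench undisturbed.

Things in the scene. Friction and masses are not known exactly. Their poses are not given: they have to be found in the camera images.
- lane: Fixed shallow wooden packing tray, 140 (its x) by 430 (its y) mm, floor top 12 mm above the bench, rim 10 mm thick and 24 mm above the bench all round. It holds one row (lane) of four square blue felt pads along its y. Origin: centre of its underside; z up.
- pad0 (a point): Centre of felt pad 0, on the tray floor (12 mm above the bench): a flat blue 60 x 60 mm square, sides along the lane's x and y, at y = -150 mm in the lane's frame. Three pads carry a standing caddy; the toppled caddy lies over the fourth, the vacant one.
- pad1 (a point): Centre of felt pad 1, on the tray floor (12 mm above the bench): a flat blue 60 x 60 mm square, sides along the lane's x and y, at y = -50 mm in the lane's frame. Three pads carry a standing caddy; the toppled caddy lies over the fourth, the vacant one.
- pad2 (a point): Centre of felt pad 2, on the tray floor (12 mm above the bench): a flat blue 60 x 60 mm square, sides along the lane's x and y, at y = 50 mm in the lane's frame. Three pads carry a standing caddy; the toppled caddy lies over the fourth, the vacant one.
- pad3 (a point): Centre of felt pad 3, on the tray floor (12 mm above the bench): a flat blue 60 x 60 mm square, sides along the lane's x and y, at y = 150 mm in the lane's frame. Three pads carry a standing caddy; the toppled caddy lies over the fourth, the vacant one.
- plate: Fixed bare steel surface plate, 180 x 180 x 20 mm, beside the tray. Origin: centre of its underside; z up.
- plate_top (a point): Centre of the plate's flat top, 20 mm above the bench; axes as the plate's.
- caddy: The toppled tea caddy, 0.3 kg: square copper body 50 x 50 x 80 mm, shoulder 6 mm, fixed round brass cap 36 mm across, 24 mm high; 110 mm tall. Origin: on the axis at mid height. z from base to cap, x and y square to the faces; body at z = -55 to +25 mm, cap +31 to +55 mm. It starts lying on a flat face along the lane, origin 25 mm above the tray floor.
- caddy_a: One of three standing caddies in the tray, same make as the toppled one; origin at mid height, 55 mm above the tray floor; z from base to cap.
- caddy_b: One of three standing caddies in the tray, same make as the toppled one; origin at mid height, 55 mm above the tray floor; z from base to cap.
- caddy_c: One of three standing caddies in the tray, same make as the toppled one; origin at mid height, 55 mm above the tray floor; z from base to cap.
- hammer: Bystander: hammer lying on the bench beyond the tray, about 250 mm long. Origin under its middle.
- mallet: Bystander: wooden mallet lying on the bench to the left, handle 200 mm, square head 60 x 90 x 60 mm. Origin under the head, handle to -x.
- cup: Bystander: small open copper cup, 64 mm across, 60 mm high. Origin: centre of its underside.
- bowl: Bystander: brass bowl, 120 mm across, 50 mm high. Origin: centre of its underside.
- block: Bystander: dark wooden block, 70 x 70 x 50 mm. Origin: centre of its underside.
Not all that is in view belongs to the job. What is shaped like the caddy_a but purple is not meant.

How it is judged:
By the outcome, as a careful person would: the job done as asked, in the order asked, and still so for the second after the job is handed in, with the robot touching nothing.
It also fails if it takes over 72 s, if anything falls off the work surface, if the arm or the gripper's body presses on something with over 40 N, if the wrist force passes 120 N, or if a joint passes its speed limit or range.

## Working session

There is one attempt and no reset: what is moved stays moved. The work goes in short steps, Python scripts to look and compute and a tool call to move; the robot and the scene stay as the last step left them, time stands still between calls to the robot, and variables do not carry over. Pictures are saved under pics/ and viewed, at most 10 in all, crops included, and the job is handed in when it is done.

Besides the shell and the picture viewer there is one more tool, called after "Request:" as a command line: name --pt "numbers of a row" for each row, then --argument value for the rest. apply_moves: Moves the arm, as the interface text tells. Its arguments: {"type":"object","properties":{"delta_pos":{"type":"array"},"twist":{"type":"array"},"gripper":{"type":"number"},"squeeze":{"type":"number"}},"required":["delta_pos","twist"]}

```bash
ls; mkdir -p pics
python3 - <<'E'
from plant import robot
import cv2,numpy as np
s=robot.read_state();print(s, robot.tips_ahead)
for n in("top","side"):
    c=robot.read_camera(n);cv2.imwrite(f"pics/{n}0.png",c["frame"][:,:,::-1]);print(n,c["vertical_fov"],c["cx"],c["cy"],c["R"],c["t"])
E
```

```text
pics
{'t': 0.0, 'q': array([-1.20840422e+00,  1.31164576e-01,  1.48925405e+00,  8.25525548e-06,
        1.52301036e+00, -8.53909642e-02]), 'dq': array([-0.00070285,  0.00063675,  0.00051526,  0.00085326, -0.00130202,
       -0.00136763]), 'joint_torque': array([-8.11244190e-04, -5.59836316e+01, -4.91762710e+01,  7.68761127e-02,
        3.57224804e-02, -1.96132783e-04]), 'tool_pos': array([ 0.2596239 , -0.54034507,  0.24259923]), 'orientation': array([-3.06140671e+00, -6.97109622e-01,  3.85179630e-04]), 'force': array([-0.66977461,  0.23685827,  0.05724165]), 'wrist_torque': array([ 0.05256099,  0.03313246, -0.05383827]), 'gripper_force': 0.0, 'opening': 0.09286846171870226} 0.025
top 48.22024341438578 284.0023534248361 213.99856228135314 [[ 0.00655202 -0.99993357 -0.00948327]
 [-0.98992561 -0.00514452 -0.14149497]
 [ 0.14143678  0.01031481 -0.98989355]] [0.10661842 0.57329035 1.26061793]
side 46.868209132054304 281.08352514487433 207.9162993035671 [[-0.96805814 -0.25051843 -0.01019562]
 [-0.18080632  0.7256922  -0.66383726]
 [ 0.17370235 -0.64078963 -0.74780756]] [0.58817422 0.0672325  1.38388434]
```

View pics/top0.png

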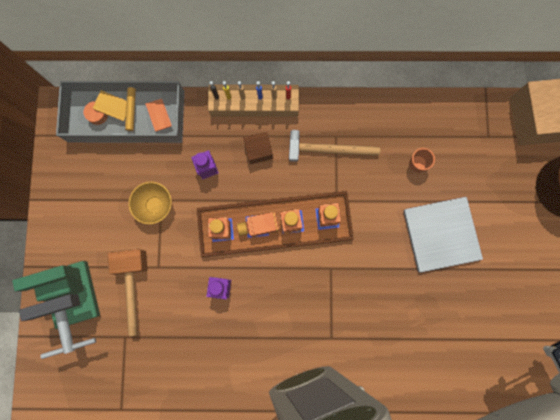

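View pics/side0.png

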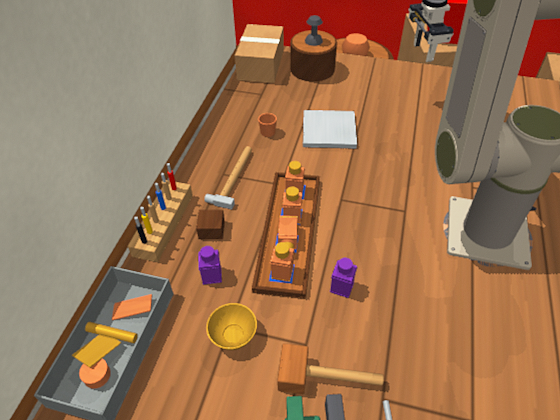

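The top view shows the tray at pixels x 200–352, y 195–255. The toppled caddy is near (262,225), with its cap at (241,229) pointing left (+y). Standing caddies are at (218,228), (291,218) and (330,213), and the plate is centred at (443,235). The side view agrees. Next I'll enlarge the tray to measure it.

```bash
cat > h.py <<'E'
import numpy as np,cv2
def K(c):
    f=c["frame"].shape[0]/2/np.tan(np.radians(c["vertical_fov"])/2); return f
def ray(c,uv,fish=False):
    f=K(c);d=np.array([(uv[0]-c["cx"])/f,(uv[1]-c["cy"])/f]);
    if fish:
        r=np.linalg.norm(d);v=np.r_[d/r*np.sin(r),np.cos(r)]
    else: v=np.r_[d,1]
    R=np.array(c["R"]);return -R.T@np.array(c["t"]),R.T@v
def onz(c,uv,z,fish=False):
    o,d=ray(c,uv,fish);return (o+d*(z-o[2])/d[2])
def proj(c,X,fish=False):
    p=np.atleast_2d(X)@np.array(c["R"]).T+np.array(c["t"]);f=K(c)
    if fish:
        r=np.linalg.norm(p[:,:2],axis=1);a=np.arctan2(r,p[:,2]);q=p[:,:2]/r[:,None]*a[:,None]
    else:q=p[:,:2]/p[:,2:]
    return q*f+[c["cx"],c["cy"]]
E
python3 - <<'E'
from plant import robot
from h import *
c=robot.read_camera("top");np.save("top.npy",c,allow_pickle=True)
im=c["frame"][:,:,::-1]
cv2.imwrite("pics/crop0.png",cv2.resize(im[185:265,195:355],None,fx=5,fy=5,interpolation=cv2.INTER_CUBIC))
hsv=cv2.cvtColor(c["frame"],cv2.COLOR_RGB2HSV)
# plate corners
m=((hsv[...,1]<60)&(hsv[...,2]>130)).astype(np.uint8);m[:, :395]=0;m[:190]=0;m[280:]=0;m[:,490:]=0
k=max(cv2.findContours(m,0,2)[0],key=cv2.contourArea);r=cv2.minAreaRect(k);b=cv2.boxPoints(r)
P=np.array([onz(c,p,.02) for p in b]);print(cv2.contourArea(k),P,P.mean(0),np.linalg.norm(P-np.roll(P,1,0),axis=1))
for uv,z in [((218,228),.122),((291,219),.122),((330,213),.122),((241,229),.055),((200,210),.024),((349,195),.024),((352,241),.024),((206,255),.024)]:print(uv,onz(c,uv,z).round(4))
E
```

```text
4053.0 [[ 0.59187445 -0.22794807  0.02      ]
 [ 0.6352851  -0.40729156  0.02      ]
 [ 0.45272064 -0.44057763  0.02      ]
 [ 0.41074239 -0.26465495  0.02      ]] [ 0.52265564 -0.33511805  0.02      ] [0.18481402 0.18452254 0.18557409 0.18086173]
(218, 228) [0.5236 0.2801 0.122 ]
(291, 219) [0.5481 0.0909 0.122 ]
(330, 213) [ 0.5644 -0.0104  0.122 ]
(241, 229) [0.5286 0.2272 0.055 ]
(200, 210) [0.5853 0.3471 0.024 ]
(349, 195) [ 0.6303 -0.0731  0.024 ]
(352, 241) [ 0.5001 -0.0797  0.024 ]
(206, 255) [0.4588 0.3264 0.024 ]
```

View pics/crop0.png

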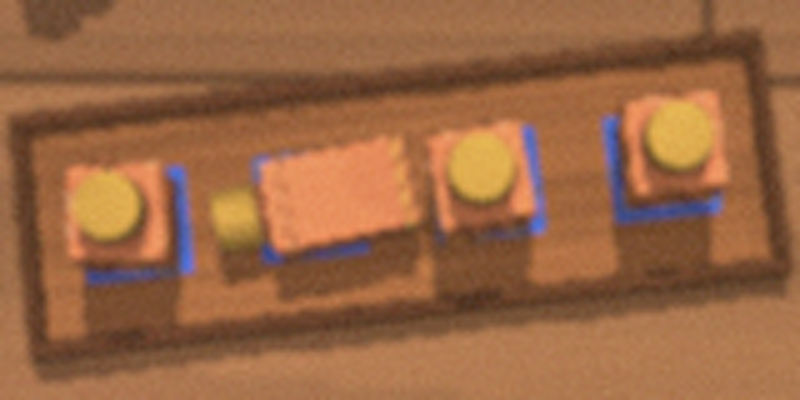

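The crop shows the tray's outer corners at about (12,120), (757,33), (790,268) and (38,360). The toppled body's top face is at (258,165), (402,138), (418,225) and (275,252), with the cap end at x≈212. Standing caps are at (107,205), (481,167) and (679,135).

```bash
cat > m.py <<'E'
from h import *
from scipy.optimize import least_squares
c=np.load("top.npy",allow_pickle=True).item()
def W(x,y,z):return onz(c,((x+.5)/5-.5+195,(y+.5)/5-.5+185),z)
def fit(P,L):
    P=np.array(P)[:,:2];L=np.array(L)
    def T(p):C,S=np.cos(p[2]),np.sin(p[2]);return L@np.array([[C,S],[-S,C]])+p[:2]
    r=least_squares(lambda p:(T(p)-P).ravel(),[*P.mean(0),.2]);return r.x,np.linalg.norm(T(r.x)-P,axis=1)
t,e=fit([W(12,120,.024),W(757,33,.024),W(790,268,.024),W(38,360,.024)],[[.07,.215],[.07,-.215],[-.07,-.215],[-.07,.215]])
print("tray",t,e)
cd,e=fit([W(258,165,.062),W(402,138,.062),W(418,225,.062),W(275,252,.062)],[[.025,.025],[.025,-.055],[-.025,-.055],[-.025,.025]])
print("caddy",cd,e, "capend",W(212,220,.037))
def lane(p):
    C,S=np.cos(t[2]),np.sin(t[2]);return np.array([[C,S],[-S,C]])@(np.array(p)[:2]-t[:2])
for n,q in [("a",(107,205)),("b",(481,167)),("c",(679,135))]:
    p=W(*q,.122);print(n,p,lane(p))
print("caddy lane",lane(cd),"yaw rel",cd[2]-t[2],"cap",lane(W(212,220,.037)))
for n,q in [("pad3 br",(193,270)),("pad3 tr",(183,165)),("pad0 tl",(604,118)),("pad0bl",(617,222)),("pad2 tl",(253,157)),("pad2 bl",(264,262))]:print(n,lane(W(*q,.012)))
E
python3 m.py
```

```text
tray [0.54816495 0.13658692 0.12590838] [0.00324729 0.0047066  0.00461029 0.0049922 ]
caddy [0.54014121 0.18354227 0.19457227] [0.00060852 0.00077605 0.00074312 0.00096022] capend [0.53167147 0.24015148 0.037     ]
a [0.52978986 0.2854254  0.122     ] [0.0004609  0.14996774]
b [0.5507134  0.09142128 0.122     ] [-0.00314345 -0.04512814]
c [ 0.56804617 -0.0114568   0.122     ] [ 0.00113311 -0.14936842]
caddy lane [-0.00206376  0.04759124] yaw rel 0.06866388589081482 cap [-0.00335769  0.10481593]
pad3 br [-0.02717492  0.12084588]
pad3 tr [0.03293538 0.1202816 ]
pad0 tl [ 0.03092252 -0.12021524]
pad0bl [-0.0288837  -0.11986373]
pad2 tl [0.03270658 0.08032075]
pad2 bl [-0.027482    0.08058047]
```

```bash
cat > plan.py <<'E'
import sys
from h import *
from scipy.spatial.transform import Rotation as Ro
from plant import robot
# usage: plan.py x y z yaw(of tool y, world) [n]
def plan(x,y,z,yaw):
    s=robot.read_state();R=Ro.from_rotvec(s["orientation"]).as_matrix();p=s["tool_pos"]
    cur=np.arctan2(R[1,1],R[0,1]);d=(yaw-cur+np.pi/2)%np.pi-np.pi/2
    print("tcp",p.round(4),"tooly yaw",round(cur,4),"tilt",R[:,2].round(4),"q6",s["q"][5].round(3),"F",s["force"].round(1),"t",round(s["t"],2))
    dl=R.T@(np.array([x,y,z])-p)*100
    print("delta cm in current tool frame",dl.round(2),"total |cm|",np.linalg.norm(dl).round(2),"twist(tool z)",round(-d,4))
    return R
if __name__=="__main__":
    a=list(map(float,sys.argv[1:]));R=plan(*a);print(R.round(3))
E
python3 plan.py 0.50 0.15 0.30 0.1946
```

```text
tcp [ 0.2597 -0.5404  0.2428] tooly yaw -1.123 tilt [-5.0e-04  1.4e-03 -1.0e+00] q6 -0.085 F [-0.1  0.  -0.1] t 0.15
delta cm in current tool frame [ 51.56 -51.84  -5.64] total |cm| 73.33 twist(tool z) -1.3176
[[ 0.901  0.433 -0.001]
 [ 0.433 -0.901  0.001]
 [ 0.    -0.001 -1.   ]]
```

Request:
apply_moves --pt "3.2 -3.2 -0.6" --pt "3.2 -3.2 -0.6" --pt "3.2 -3.2 -0.6" --pt "3.2 -3.2 -0.6" --pt "3.2 -3.2 -0.6" --pt "3.2 -3.2 -0.6" --pt "3.2 -3.2 -0.6" --pt "3.2 -3.2 -0.6" --twist '[0,0,0,0,0,0,0,0]' --gripper 6.0

```text
t: 1.15
tool_pos: [0.3798, -0.1978, 0.2917]
orientation: [-3.063, -0.697, 0.0]
force: [0.6, -0.2, 0.3]
opening: 0.06
gripper_force: 0.0
```

Request:
apply_moves --pt "3.2 -3.2 0" --pt "3.2 -3.2 0" --pt "3.2 -3.2 0" --pt "3.2 -3.2 0" --pt "3.2 -3.2 0" --pt "3.2 -3.2 0" --pt "3.2 -3.2 0" --pt "3.2 -3.2 0" --twist '[0,0,0,0,0,0,0,0]'

```text
t: 2.15
tool_pos: [0.4998, 0.1439, 0.2914]
orientation: [3.063, 0.698, -0.0]
force: [1.0, -0.9, -0.3]
opening: 0.0601
gripper_force: 0.0
```

Request:
apply_moves --pt "0 0 0" --pt "0 0 0" --pt "0 0 0" --pt "0 0 0" --pt "0 0 0" --pt "0 0 0" --pt "0 0 0" --pt "0 0 0" --twist '[-0.165,-0.165,-0.165,-0.165,-0.165,-0.165,-0.165,-0.163]'

```text
t: 3.15
tool_pos: [0.4994, 0.1424, 0.2913]
orientation: [-1.988, -2.432, 0.001]
force: [0.4, 0.3, 0.7]
opening: 0.0602
gripper_force: 0.0
```

```bash
python3 plan.py 0.532 0.224 0.055 0.1946
python3 - <<'E'
from plant import robot
from h import *
c=robot.read_camera("wrist");np.save("w1.npy",c,allow_pickle=True)
cv2.imwrite("pics/w1.png",c["frame"][:,:,::-1]);print(c["vertical_fov"],c["cx"],c["cy"],c["R"],c["t"])
E
```

```text
tcp [0.4994 0.1424 0.2913] tooly yaw 0.2004 tilt [-7.e-04 -1.e-04 -1.e+00] q6 -0.022 F [0.4 0.3 0.7] t 3.15
delta cm in current tool frame [ 7.35  4.83 23.63] total |cm| 25.21 twist(tool z) 0.0058
[[-0.199  0.98  -0.001]
 [ 0.98   0.199 -0.   ]
 [ 0.    -0.001 -1.   ]]
65.70646984690485 275.61645608532694 207.91779988171947 [[ 0.98015566  0.19822325 -0.00155953]
 [ 0.19271688 -0.95102686  0.24167773]
 [ 0.04642299 -0.23718234 -0.97035532]] [-0.5165618  -0.00060533  0.44514711]
```

View pics/w1.png

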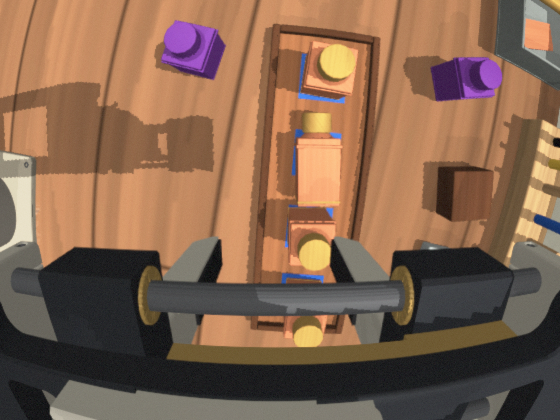

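The wrist view shows the tray from (275,27) to (340,330). The toppled caddy's body is at (298–340,142–207) with its cap at (317,122), the pad-3 caddy is at (332,65), and the fingers are at the bottom. I'll enlarge it.

Run:
```python
from h import *
c=np.load("w1.npy",allow_pickle=True).item()
cv2.imwrite("pics/w1c.png",cv2.resize(c["frame"][20:165,250:400,::-1],None,fx=4,fy=4,interpolation=cv2.INTER_CUBIC))
cv2.imwrite("pics/w1d.png",cv2.resize(c["frame"][160:300,250:400,::-1],None,fx=4,fy=4,interpolation=cv2.INTER_CUBIC))
```

```text
(no output)
```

View pics/w1c.png

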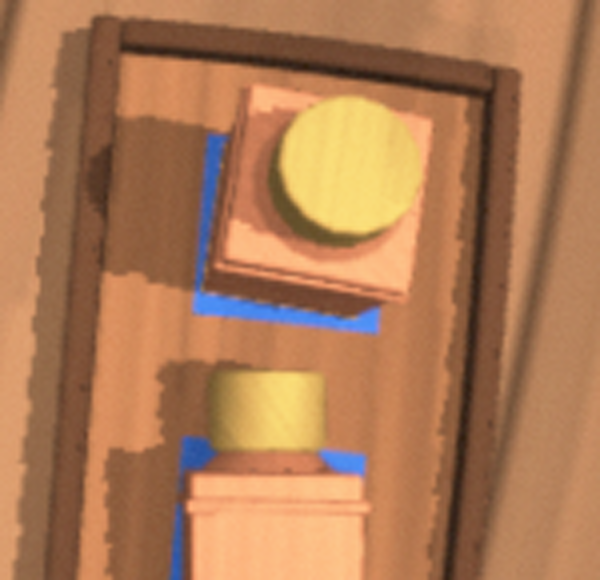

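View pics/w1d.png

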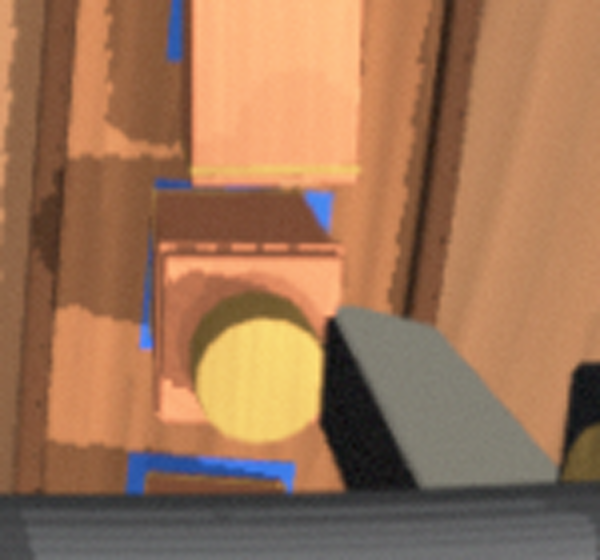

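The crops show these corners. Pad 3: (195,314), (380,332), (212,133). Pad 2: (183,436), (365,455). In the second crop, pad 1: (155,181), (333,192), and pad 0: (131,453), (297,463). The body's top face runs from (188,475)/(365,476) in the first crop to (192,183)/(357,183) in the second.

```bash
cat > m2.py <<'E'
from h import *
from scipy.optimize import least_squares
c=np.load("w1.npy",allow_pickle=True).item()
def W(k,x,y,z):return onz(c,((x+.5)/4-.5+250,(y+.5)/4-.5+(20,160)[k]),z,True)
def fit(P,L):
    P=np.array(P)[:,:2];L=np.array(L)
    def T(p):C,S=np.cos(p[2]),np.sin(p[2]);return L@np.array([[C,S],[-S,C]])+p[:2]
    r=least_squares(lambda p:(T(p)-P).ravel(),[*P.mean(0),.2],loss="soft_l1",f_scale=.002);return r.x,(T(r.x)-P)*1000
h=.03
L=[[-h,.15-h],[h,.15-h],[-h,.15+h],[-h,.05+h],[h,.05+h],[-h,-.05+h],[h,-.05+h],[-h,-.15+h],[h,-.15+h]]
t,e=fit([W(0,195,314,.012),W(0,380,332,.012),W(0,212,133,.012),W(0,183,436,.012),W(0,365,455,.012),W(1,155,181,.012),W(1,333,192,.012),W(1,131,453,.012),W(1,297,463,.012)],L)
print("tray",t,e.round(1).tolist())
cd,e=fit([W(0,188,475,.062),W(0,365,476,.062),W(1,192,183,.062),W(1,357,183,.062)],[[-.025,.025],[.025,.025],[-.025,-.055],[.025,-.055]])
print("caddy",cd,e.round(1).tolist())
def lane(p):
    C,S=np.cos(t[2]),np.sin(t[2]);return np.array([[C,S],[-S,C]])@(np.array(p)[:2]-t[:2])
print("caddy lane",lane(cd),cd[2]-t[2])
for q in [(0,93,17),(0,521,70)]:print("rim",lane(W(*q,.024)))
for q in [(0,350,168),(1,260,380)]:print("cap top",lane(W(*q,.122)))
C,S=np.cos(cd[2]),np.sin(cd[2]);print("grip z=41:",cd[:2]+.041*np.array([-S,C]))
C,S=np.cos(t[2]),np.sin(t[2]);print("pad2:",t[:2]+.05*np.array([-S,C]))
E
python3 m2.py
```

```text
tray [0.54933637 0.13646353 0.11774878] [[-0.2, 0.3], [-0.3, -0.6], [-0.8, -0.3], [0.3, 0.1], [0.8, 0.3], [0.3, 0.7], [0.4, -0.4], [-0.4, 0.0], [-0.2, -0.1]]
caddy [0.54062364 0.18297055 0.21230501] [[0.3, 1.0], [-0.5, 0.8], [-0.3, -1.3], [0.5, -0.6]]
caddy lane [-0.0031889   0.04720853] 0.09455622786743434
rim [-0.06994835  0.21294663]
rim [0.06819973 0.21380046]
cap top [-0.0024498   0.14865169]
cap top [-0.00494425 -0.04496111]
grip z=41: [0.53198438 0.22305001]
pad2: [0.54346253 0.18611731]
```

Request:
apply_moves --pt "3.7 2.4 0" --pt "3.7 2.4 0" --pt "0 0 3.5" --pt "0 0 3.5" --pt "0 0 3.5" --pt "0 0 3.5" --pt "0 0 2" --pt "0 0 0" --twist '[-0.008,0,0,0,0,0,0,0]'

```text
t: 4.2
tool_pos: [0.5309, 0.224, 0.13]
orientation: [-1.985, -2.433, 0.005]
force: [0.5, 0.3, -0.0]
opening: 0.0597
gripper_force: 0.0
```

```bash
python3 plan.py 0.532 0.2231 0.053 0.208|head -2
```

```text
tcp [0.5309 0.224  0.13  ] tooly yaw 0.2019 tilt [-0.0033 -0.0011 -1.    ] q6 0.108 F [ 0.5  0.3 -0. ] t 4.2
delta cm in current tool frame [-0.11  0.12  7.7 ] total |cm| 7.7 twist(tool z) -0.0061
```

Request:
apply_moves --pt "-0.1 0.1 2" --pt "0 0 2" --pt "0 0 2" --pt "0 0 1.7" --pt "0 0 0" --pt "0 0 0" --twist '[-0.006,0,0,0,0,0]'

```text
t: 4.95
tool_pos: [0.5336, 0.2238, 0.055]
orientation: [1.977, 2.441, 0.001]
force: [0.4, 0.2, 0.4]
opening: 0.0601
gripper_force: 0.0
```

Request:
apply_moves --pt "0 0 0" --pt "0 0 0" --pt "0 0 0" --pt "0 0 0" --pt "0 0 0" --pt "0 0 0" --twist '[0,0,0,0,0,0]' --gripper 2.5 --squeeze 5

```text
t: 5.7
tool_pos: [0.5335, 0.2238, 0.0551]
orientation: [1.978, 2.441, 0.001]
force: [-1.3, 0.1, 5.1]
opening: 0.0359
gripper_force: 5.0
```

```bash
python3 plan.py 0.5435 0.1861 0.16 0.208|head -2
```

```text
tcp [0.5335 0.2238 0.0551] tooly yaw 0.209 tilt [ 6.e-04  3.e-04 -1.e+00] q6 0.099 F [-1.3  0.1  5.1] t 5.7
delta cm in current tool frame [ -3.89   0.2  -10.49] total |cm| 11.19 twist(tool z) 0.001
```

Request:
apply_moves --pt "-0.1 0 -1" --pt "-0.3 0 -1" --pt "-0.5 0 -1" --pt "-0.5 0 -1" --pt "-0.7 0 -1" --pt "0 0 0" --twist '[0,0,0,0,0,0]'

```text
t: 6.45
tool_pos: [0.5387, 0.2027, 0.1062]
orientation: [1.977, 2.439, 0.003]
force: [-1.1, 3.4, 2.4]
opening: 0.0356
gripper_force: 5.0
```

Run:
```python
from plant import robot
from h import *
a=robot.read_camera("side")["frame"][130:330,200:400,::-1];b=robot.read_camera("top")["frame"][150:300,180:380,::-1]
im=np.vstack([cv2.resize(a,(400,400)),cv2.resize(b,(400,200))]) if 0 else np.hstack([cv2.resize(a,(400,400)),cv2.resize(b,(400,400))])
cv2.imwrite("pics/g1.png",im)
```

```text
(no output)
```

View pics/g1.png

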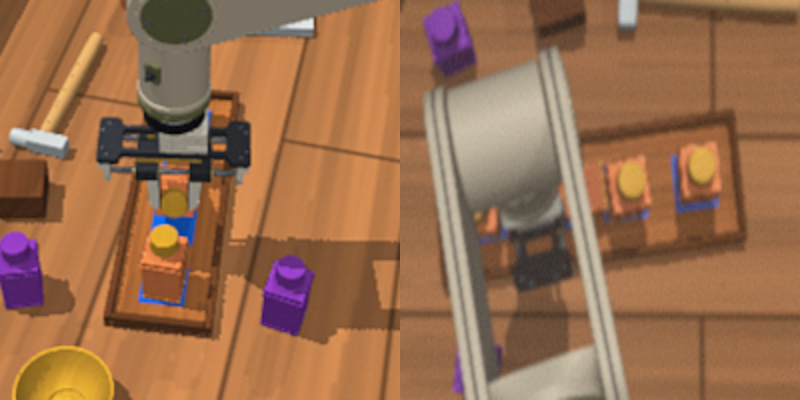

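Left panel: the cap is in the jaws at (175,200). Right panel: the body is at (585,190), and the force suggests its base may be leaning on caddy b at (631,181). I'll check whether b has shifted.

```bash
cat > caps.py <<'E'
from plant import robot
from h import *
import sys
def caps(c):
    hsv=cv2.cvtColor(c["frame"],cv2.COLOR_RGB2HSV);m=cv2.inRange(hsv,(19,130,120),(30,255,255));m[:190]=0;m[260:]=0;m[:,:200]=0;m[:,350:]=0
    n,_,st,ce=cv2.connectedComponentsWithStats(m)
    return [(st[i,4],ce[i].round(2),onz(c,ce[i],.122)[:2].round(4)) for i in range(1,n) if st[i,4]>20]
if __name__=="__main__":
    c0=np.load("top.npy",allow_pickle=True).item();c1=robot.read_camera("top")
    for c in(c0,c1):print(*caps(c),sep="\n")
E
python3 caps.py; python3 plan.py 0.5435 0.1861 0.16 0.208|head -2
```

```text
(np.int32(126), array([330.45, 211.83]), array([ 0.5675, -0.0116]))
(np.int32(118), array([290.82, 218.31]), array([0.5499, 0.0914]))
(np.int32(118), array([216.28, 225.97]), array([0.5288, 0.2847]))
(np.int32(56), array([241.64, 228.12]), array([0.5236, 0.2187]))
(np.int32(122), array([330.38, 211.91]), array([ 0.5672, -0.0114]))
(np.int32(116), array([294.9 , 217.47]), array([0.5521, 0.0808]))
tcp [0.5381 0.2035 0.1052] tooly yaw 0.2089 tilt [ 1.3e-03  9.0e-04 -1.0e+00] q6 0.063 F [0.1 3.8 2.5] t 6.6
delta cm in current tool frame [-1.81  0.18 -5.48] total |cm| 5.78 twist(tool z) 0.0009
```

Caddy b was pushed about 11 mm by the base corner as it swung. I'll back off from it slowly first, then finish raising.

Request:
apply_moves --pt "0.3 0 0" --pt "0.3 0 0" --pt "0.3 0 0" --pt "0.4 0 0" --pt "0.4 0 0" --pt "0 0 0" --twist '[0,0,0,0,0,0]'

```text
t: 7.35
tool_pos: [0.5339, 0.2202, 0.1046]
orientation: [-1.977, -2.441, 0.0]
force: [-0.2, 0.4, -0.5]
opening: 0.0362
gripper_force: 5.0
```

```bash
python3 caps.py; python3 plan.py 0.5435 0.1861 0.16 0.208|head -2
```

```text
(np.int32(126), array([330.45, 211.83]), array([ 0.5675, -0.0116]))
(np.int32(118), array([290.82, 218.31]), array([0.5499, 0.0914]))
(np.int32(118), array([216.28, 225.97]), array([0.5288, 0.2847]))
(np.int32(56), array([241.64, 228.12]), array([0.5236, 0.2187]))
(np.int32(121), array([330.39, 212.  ]), array([ 0.567 , -0.0114]))
(np.int32(116), array([291.25, 218.49]), array([0.5494, 0.0902]))
tcp [0.5339 0.22   0.1047] tooly yaw 0.2094 tilt [-2.e-04  2.e-04 -1.e+00] q6 0.093 F [-0.9  0.5 -1.4] t 7.4
delta cm in current tool frame [-3.52  0.23 -5.53] total |cm| 6.56 twist(tool z) 0.0014
```

Request:
apply_moves --pt "0 0 -0.7" --pt "0 0 -0.7" --pt "-0.3 0 -0.7" --pt "-0.4 0 -0.5" --pt "-0.4 0 -0.5" --pt "-0.4 0 -0.5" --pt "0 0 0" --pt "0 0 0" --twist '[0,0,0,0,0,0,0,0]'

```text
t: 8.4
tool_pos: [0.5371, 0.205, 0.1404]
orientation: [-1.978, -2.441, 0.0]
force: [-0.1, 0.6, -3.3]
opening: 0.0355
gripper_force: 5.0
```

```bash
python3 caps.py|tail -2; python3 plan.py 0.5435 0.1861 0.16 0.208|head -2;  python3 - <<'E'
from plant import robot
from h import *
a=robot.read_camera("side")["frame"][160:300,230:370,::-1];b=robot.read_camera("wrist")["frame"][:,:,::-1]
cv2.imwrite("pics/g2.png",np.hstack([cv2.resize(a,(400,400)),cv2.resize(b,(400,400))]))
E
```

```text
(np.int32(115), array([291.37, 218.36]), array([0.5498, 0.0899]))
(np.int32(33), array([218.15, 229.48]), array([0.5197, 0.2796]))
tcp [0.537  0.205  0.1403] tooly yaw 0.209 tilt [-5.e-04 -1.e-04 -1.e+00] q6 0.067 F [-0.5 -0.1 -3.8] t 8.45
delta cm in current tool frame [-1.99  0.24 -1.97] total |cm| 2.81 twist(tool z) 0.001
```

View pics/g2.png

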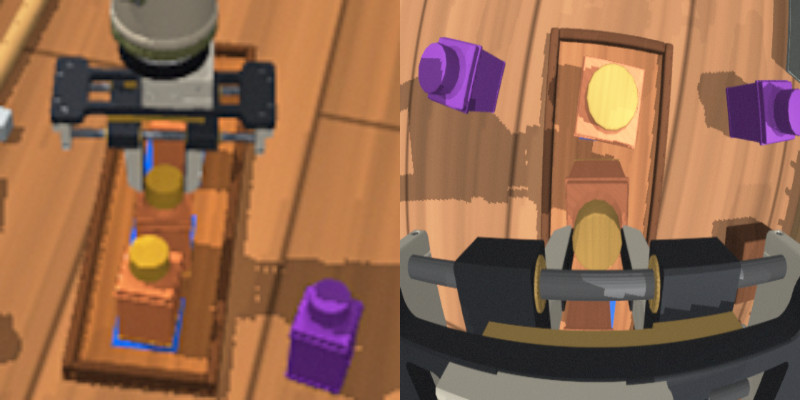

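The jaws hold the cap and the caddy hangs nearly upright. In the right panel its body's far edge is at y≈160–180, x 570–625. I'll estimate the tilt by projecting the model.

```bash
cat > tilt.py <<'E'
from plant import robot
from h import *
from scipy.spatial.transform import Rotation as Ro
c=robot.read_camera("wrist");s=robot.read_state();R=Ro.from_rotvec(s["orientation"]).as_matrix();g=s["tool_pos"]+R[:,2]*.018
for a in(-10,0,10,20,30,40):
    # caddy z tilted from up by a deg about tool y ; +: base towards tool -x
    A=Ro.from_rotvec(R[:,1]*np.radians(a)).as_matrix();up=A@-R[:,2];ax=A@R[:,0];ay=R[:,1]
    P=[g+up*(z-.041)+ax*.025*i+ay*.025*j for z in(.025,-.055) for i in(1,-1) for j in(-1,1)]
    print(a,proj(c,np.array(P),True).round(0).astype(int).tolist(),(np.array(P)[:,2].min()).round(3))
cv2.imwrite("pics/w.png",c["frame"][:,:,::-1])
g=cv2.resize(c["frame"][140:330,200:340,::-1],None,fx=3,fy=3,interpolation=cv2.INTER_CUBIC);cv2.imwrite("pics/wc.png",g)
E
python3 tilt.py
```

```text
-10 [[233, 208], [321, 208], [235, 293], [319, 293], [246, 201], [307, 201], [247, 262], [307, 262]] 0.023
0 [[232, 205], [322, 205], [235, 286], [318, 286], [245, 181], [308, 181], [247, 241], [307, 241]] 0.026
10 [[231, 202], [323, 202], [236, 278], [318, 278], [244, 162], [309, 162], [246, 220], [307, 220]] 0.023
20 [[229, 202], [325, 202], [236, 270], [318, 270], [243, 143], [311, 143], [246, 200], [307, 200]] 0.024
30 [[228, 203], [326, 202], [236, 262], [317, 262], [241, 124], [313, 124], [245, 180], [308, 180]] 0.027
40 [[226, 205], [328, 205], [237, 253], [317, 253], [239, 107], [315, 107], [244, 160], [309, 160]] 0.033
```

Run:
```python
import cv2,numpy as np
im=cv2.imread("pics/w.png")
for x in(260,285):
    print(x,[ (y,*im[y:y+3,x-2:x+3].mean((0,1)).astype(int)[::-1]) for y in range(150,262,3)])
for y in(178,184,195,205):
    print(y,[ (x,*im[y-1:y+2,x].mean(0).astype(int)[::-1]) for x in list(range(224,254,3))+list(range(296,330,3))])
```

```text
260 [(150, np.int64(147), np.int64(98), np.int64(66)), (153, np.int64(147), np.int64(97), np.int64(65)), (156, np.int64(146), np.int64(96), np.int64(64)), (159, np.int64(145), np.int64(95), np.int64(63)), (162, np.int64(146), np.int64(96), np.int64(65)), (165, np.int64(145), np.int64(98), np.int64(63)), (168, np.int64(147), np.int64(95), np.int64(63)), (171, np.int64(143), np.int64(88), np.int64(62)), (174, np.int64(144), np.int64(89), np.int64(63)), (177, np.int64(145), np.int64(89), np.int64(63)), (180, np.int64(146), np.int64(90), np.int64(64)), (183, np.int64(146), np.int64(90), np.int64(65)), (186, np.int64(169), np.int64(104), np.int64(74)), (189, np.int64(154), np.int64(96), np.int64(67)), (192, np.int64(179), np.int64(110), np.int64(78)), (195, np.int64(192), np.int64(117), np.int64(83)), (198, np.int64(187), np.int64(115), np.int64(81)), (201, np.int64(186), np.int64(115), np.int64(82)), (204, np.int64(182), np.int64(112), np.int64(80)), (207, np.int64(181), np.int64(112), np.int64(79)), (210, np.int64(176), np.int64(110), np.int64(77)), (213, np.int64(137), np.int64(103), n
[... 6553 characters left out ...]
(191), np.int64(117), np.int64(83)), (251, np.int64(190), np.int64(116), np.int64(81)), (296, np.int64(185), np.int64(114), np.int64(80)), (299, np.int64(187), np.int64(114), np.int64(81)), (302, np.int64(187), np.int64(115), np.int64(80)), (305, np.int64(189), np.int64(117), np.int64(83)), (308, np.int64(189), np.int64(117), np.int64(83)), (311, np.int64(189), np.int64(115), np.int64(82)), (314, np.int64(189), np.int64(116), np.int64(82)), (317, np.int64(180), np.int64(111), np.int64(78)), (320, np.int64(205), np.int64(135), np.int64(92)), (323, np.int64(224), np.int64(150), np.int64(99)), (326, np.int64(224), np.int64(150), np.int64(100)), (329, np.int64(218), np.int64(141), np.int64(95))]
```

Run:
```python
from plant import robot
from h import *
from scipy.optimize import least_squares
from scipy.spatial.transform import Rotation as Ro
c=robot.read_camera("wrist");s=robot.read_state();R=Ro.from_rotvec(s["orientation"]).as_matrix()
def pts(p):
    A=Ro.from_rotvec(R[:,1]*p[2]).as_matrix();up=A@-R[:,2];ax=A@R[:,0];g=s["tool_pos"]+R[:,2]*(.018+p[1])+R[:,0]*p[0]+R[:,1]*p[3]
    return np.array([g+up*(z-.041)+ax*.025+R[:,1]*.025*j for z in(.025,-.055) for j in(-1,1)])
obs=np.array([[233,191],[320.5,191],[245,169.5],[305.5,169.5]])
r=least_squares(lambda p:(proj(c,pts(p),True)-obs).ravel(),[0,0,0,0]);print("dx,down,tilt,dy",r.x.round(4),r.fun.round(1),"base z",pts(r.x)[:,2].min())
print(s["force"],s["tool_pos"])
```

```text
dx,down,tilt,dy [ 0.0056  0.0091  0.0284 -0.0005] [-0.4  0.  -0.8 -0.   0.4  0.   1.3 -0. ] base z 0.01798177108557272
[ 0.36896953 -0.13274027 -3.87136205] [0.53701289 0.20511018 0.14039242]
```

Request:
apply_moves --pt "-0.4 0 0" --pt "-0.6 0 0" --pt "-0.6 0 0" --pt "-0.3 0 0" --pt "0 0 0.3" --pt "0 0 0.3" --pt "0 0 0.2" --pt "0 0 0" --twist '[0,0,0,0,0,0,0,0]'

```text
t: 9.65
tool_pos: [0.5417, 0.1871, 0.1338]
orientation: [1.977, 2.441, 0.003]
force: [-1.0, 1.4, 4.9]
opening: 0.0358
gripper_force: 5.0
```

```bash
python3 caps.py|tail -3;python3 plan.py 0.5435 0.1861 0.16 0.208|head -2
```

```text
(np.int32(56), array([241.64, 228.12]), array([0.5236, 0.2187]))
(np.int32(123), array([330.49, 211.92]), array([ 0.5672, -0.0117]))
(np.int32(120), array([291.27, 218.57]), array([0.5492, 0.0902]))
tcp [0.5417 0.1871 0.1338] tooly yaw 0.2094 tilt [ 1.6e-03  9.0e-04 -1.0e+00] q6 0.033 F [-1.8  0.5  5.8] t 9.7
delta cm in current tool frame [-0.13  0.16 -2.62] total |cm| 2.63 twist(tool z) 0.0014
```

Request:
apply_moves --pt "0 0 0" --pt "0 0 0" --pt "0 0 0" --pt "0 0 -3" --pt "0 0 -4" --pt "0 0 -4" --pt "0 0 0" --twist '[0,0,0,0,0,0,0]' --gripper 7.5

```text
t: 10.58
tool_pos: [0.5433, 0.1869, 0.2471]
orientation: [1.975, 2.437, 0.009]
force: [0.5, 0.1, -0.6]
opening: 0.0753
gripper_force: 0.0
```

```bash
python3 plan.py 0.5435 0.1861 0.11 0.208|head -2
python3 - <<'E'
from plant import robot
from h import *
c=robot.read_camera("wrist");np.save("w2.npy",c,allow_pickle=True)
cv2.imwrite("pics/w2.png",c["frame"][20:360,120:440,::-1])
# predicted cap centre for caddy at pad2
print(proj(c,np.array([[.5435,.1861,.122],[.5435,.1861,.012]]),True))
E
```

```text
tcp [0.5433 0.1869 0.2471] tooly yaw 0.2089 tilt [ 0.0072  0.0017 -1.    ] q6 0.033 F [ 0.5  0.1 -0.6] t 10.57
delta cm in current tool frame [-0.09 -0.1  13.71] total |cm| 13.71 twist(tool z) 0.0009
[[275.60629617 209.43666435]
 [275.00185836 186.32551477]]
```

View pics/w2.png

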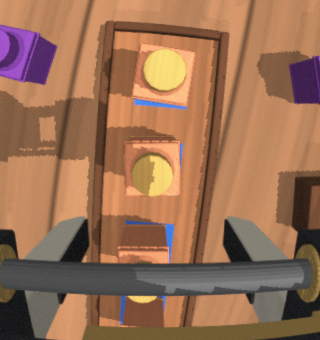

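The toppled caddy now stands upright on pad 2, with its cap at crop (152,175) and top-face corners near (125,142) and (180,195). The neighbours are standing. Next is the cap position, then a grip on the body.

```bash
cat > wcap.py <<'E'
from plant import robot
from h import *
def wcap(zt,c=None):
    c=c or robot.read_camera("wrist");hsv=cv2.cvtColor(c["frame"],cv2.COLOR_RGB2HSV);m=cv2.inRange(hsv,(19,90,120),(30,255,255));m[265:]=0;m[:,:180]=0;m[:,380:]=0
    n,_,st,ce=cv2.connectedComponentsWithStats(m)
    return [(st[i,4],st[i,:4],ce[i].round(1),onz(c,ce[i],zt,True)[:2].round(4)) for i in range(1,n) if st[i,4]>150]
if __name__=="__main__":
    import sys
    print(*wcap(float(sys.argv[1])),sep="\n")
E
python3 wcap.py .122
python3 - <<'E'
from h import *
c=np.load("w2.npy",allow_pickle=True).item()
o=(120,20)
for p in [(125,143),(178,141),(127,195),(180,194)]:print(onz(c,(p[0]+o[0],p[1]+o[1]),.092,True).round(4))
E
```

```text
(np.int32(1394), array([266,  68,  42,  43], dtype=int32), array([286.5,  89. ]), array([0.5299, 0.2848]))
(np.int32(1106), array([254, 174,  41,  43], dtype=int32), array([275.6, 195.4]), array([0.5394, 0.1981]))
[0.5089 0.2157 0.092 ]
[0.5558 0.2274 0.092 ]
[0.52   0.1679 0.092 ]
[0.5687 0.1791 0.092 ]
```

Request:
apply_moves --pt "1.2 -0.2 0" --pt "0 0 4" --pt "0 0 4" --pt "0 0 4" --pt "0 0 3" --pt "0 0 1.7" --pt "0 0 0" --twist '[-0.016,0,0,0,0,0,0]'

```text
t: 11.55
tool_pos: [0.5351, 0.1977, 0.0737]
orientation: [-1.956, -2.455, 0.005]
force: [-0.0, 0.6, 0.4]
opening: 0.075
gripper_force: 0.0
```

Request:
apply_moves --pt "0 0 0" --pt "0 0 0" --pt "0 0 0" --pt "0 0 0" --pt "0 0 0" --twist '[0,0,0,0,0]' --gripper 4.0 --squeeze 25

```text
t: 12.18
tool_pos: [0.5378, 0.198, 0.0769]
orientation: [1.957, 2.456, 0.003]
force: [1.9, 1.4, 5.7]
opening: 0.0499
gripper_force: 25.0
```

```bash
python3 plan.py 0.54 0.2 0.2 0.225|head -2
```

```text
tcp [0.5378 0.198  0.0769] tooly yaw 0.2249 tilt [ 2.4e-03  7.0e-04 -1.0e+00] q6 0.038 F [1.9 1.4 5.7] t 12.18
delta cm in current tool frame [  0.14   0.29 -12.31] total |cm| 12.31 twist(tool z) -0.0001
```

Request:
apply_moves --pt "0 0 -1" --pt "0 0 -2" --pt "0 0 -3" --pt "0 0 -3" --pt "0 0 -3" --pt "0 0 -2.3" --pt "0 0 0" --twist '[0,0,0,0,0,0,0]'

```text
t: 13.05
tool_pos: [0.538, 0.1981, 0.222]
orientation: [1.956, 2.454, 0.006]
force: [-0.7, 0.1, -4.4]
opening: 0.05
gripper_force: 25.0
```

```bash
python3 plan.py 0.5227 -0.3351 0.22 0.225|head -2;python3 caps.py|tail -4
```

```text
tcp [0.538  0.1981 0.222 ] tooly yaw 0.225 tilt [ 0.0048  0.0013 -1.    ] q6 0.038 F [-0.7  0.1 -4.4] t 13.05
delta cm in current tool frame [-51.64 -13.39   0.12] total |cm| 53.34 twist(tool z) 0.0
(np.int32(56), array([241.64, 228.12]), array([0.5236, 0.2187]))
(np.int32(120), array([330.37, 211.77]), array([ 0.5676, -0.0114]))
(np.int32(114), array([291.24, 218.59]), array([0.5492, 0.0903]))
(np.int32(90), array([216.47, 226.82]), array([0.5266, 0.2841]))
```

Neighbours are undisturbed. I'll carry the caddy to the plate.

Request:
apply_moves --pt "-2.3 -0.6 0" --pt "-4.3 -1.1 0" --pt "-4.3 -1.1 0" --pt "-4.3 -1.1 0" --pt "-4.3 -1.1 0" --pt "-4.3 -1.1 0" --pt "-4.3 -1.1 0" --pt "-4.3 -1.1 0" --twist '[0,0,0,0,0,0,0,0]'

```text
t: 14.1
tool_pos: [0.5269, -0.1377, 0.2168]
orientation: [-1.956, -2.455, 0.001]
force: [0.8, 0.2, -3.0]
opening: 0.05
gripper_force: 25.0
```

Request:
apply_moves --pt "-4.3 -1.1 0" --pt "-4.3 -1.1 0" --pt "-4.3 -1.1 0" --pt "-3.8 -1.1 0" --pt "-2.4 -0.6 0" --pt "0 0 3" --pt "0 0 3" --pt "0 0 0" --twist '[0,0,0,0,0,0,0,0]'

```text
t: 15.1
tool_pos: [0.5199, -0.3319, 0.1544]
orientation: [-1.953, -2.451, -0.0]
force: [-0.9, 0.1, -4.2]
opening: 0.0497
gripper_force: 25.0
```

```bash
python3 plan.py 0.5227 -0.3351 0.085 0.225|head -2
```

```text
tcp [ 0.5199 -0.3319  0.1544] tooly yaw 0.2253 tilt [-0.0061  0.005  -1.    ] q6 -0.877 F [-0.9  0.1 -4.2] t 15.1
delta cm in current tool frame [-0.42  0.24  6.94] total |cm| 6.96 twist(tool z) 0.0003
```

Request:
apply_moves --pt "-0.3 0.2 1" --pt "0 0 1.5" --pt "0 0 1.5" --pt "0 0 1.2" --pt "0 0 0.6" --pt "0 0 0.3" --pt "0 0 0" --pt "0 0 0" --twist '[0,0,0,0,0,0,0,0]'

```text
t: 16.1
tool_pos: [0.5249, -0.3367, 0.0983]
orientation: [1.957, 2.456, -0.0]
force: [-0.7, -0.3, -3.5]
opening: 0.0502
gripper_force: 25.0
```

Request:
apply_moves --pt "0 0 0.3" --pt "0 0 0.2" --pt "0 0 0" --twist '[0,0,0]'

```text
t: 16.48
tool_pos: [0.5244, -0.3362, 0.0923]
orientation: [-1.958, -2.456, 0.0]
force: [-0.7, 0.4, -3.1]
opening: 0.0498
gripper_force: 25.0
```

Request:
apply_moves --pt "0 0 0.2" --pt "0 0 0.2" --pt "0 0 0.1" --pt "0 0 0" --twist '[0,0,0,0]'

```text
t: 16.98
tool_pos: [0.5245, -0.3363, 0.0875]
orientation: [-1.958, -2.457, 0.0]
force: [0.5, 0.3, -2.8]
opening: 0.0498
gripper_force: 25.0
```

Request:
apply_moves --pt "0 0 0.1" --pt "0 0 0.1" --pt "0 0 0" --twist '[0,0,0]'

```text
t: 17.35
tool_pos: [0.5245, -0.3364, 0.0855]
orientation: [-1.958, -2.457, 0.0]
force: [-0.1, -1.1, -3.7]
opening: 0.0498
gripper_force: 25.0
```

Request:
apply_moves --pt "0 0 0.1" --pt "0 0 0.1" --pt "0 0 0" --twist '[0,0,0]'

```text
t: 17.73
tool_pos: [0.5247, -0.3365, 0.0849]
orientation: [1.958, 2.457, -0.0]
force: [-3.7, 3.3, 6.6]
opening: 0.0501
gripper_force: 25.0
```

Touchdown. I'll let go and hold for a moment.

Request:
apply_moves --pt "0 0 0" --pt "0 0 0" --pt "0 0 0" --pt "0 0 0" --pt "0 0 -3" --pt "0 0 -4" --pt "0 0 -4" --pt "0 0 0" --twist '[0,0,0,0,0,0,0,0]' --gripper 7.5

```text
t: 18.73
tool_pos: [0.5266, -0.338, 0.1986]
orientation: [1.953, 2.451, 0.0]
force: [0.4, -0.2, 0.5]
opening: 0.0749
gripper_force: 0.0
```

```bash
python3 plan.py 0.5247 -0.3365 0.084 0.225|head -2;python3 wcap.py .130
```

```text
tcp [ 0.5266 -0.338   0.1986] tooly yaw 0.225 tilt [ 0.0064 -0.0048 -1.    ] q6 -0.877 F [ 0.4 -0.2  0.5] t 18.73
delta cm in current tool frame [ 0.26 -0.22 11.45] total |cm| 11.46 twist(tool z) 0.0
(np.int32(1094), array([249, 202,  49,  49], dtype=int32), array([272.6, 225.7]), array([ 0.5238, -0.3367]))
```

It stands freely on the plate with the cap measured at (0.524,-0.337), where it was released. I'll hold a bit longer, then regrip.

Request:
apply_moves --pt "0 0 0" --pt "0 0 0" --pt "0 0 0" --pt "0 0 0" --pt "0.1 -0.1 4" --pt "0 0 4" --pt "0 0 2.5" --pt "0 0 0.5" --twist '[0,0,0,0,0,0,0,0]'

```text
t: 19.77
tool_pos: [0.522, -0.3346, 0.0811]
orientation: [-1.955, -2.453, 0.0]
force: [-0.0, 0.4, 0.8]
opening: 0.0749
gripper_force: 0.0
```

Request:
apply_moves --pt "0 0 0" --pt "0 0 0" --twist '[0,0]'

```text
t: 20.02
tool_pos: [0.5243, -0.3364, 0.0855]
orientation: [1.956, 2.455, 0.0]
force: [-0.1, -0.3, -0.3]
opening: 0.0752
gripper_force: 0.0
```

Request:
apply_moves --pt "0 0 0" --pt "0 0 0" --pt "0 0 0" --pt "0 0 0" --pt "0 0 0" --twist '[0,0,0,0,0]' --gripper 4.0 --squeeze 25

```text
t: 20.65
tool_pos: [0.5238, -0.3358, 0.0841]
orientation: [1.957, 2.456, 0.0]
force: [1.4, 1.6, 3.7]
opening: 0.05
gripper_force: 25.0
```

Request:
apply_moves --pt "0 0 -1" --pt "0 0 -2" --pt "0 0 -3" --pt "0 0 -3" --pt "0 0 -3" --pt "0 0 -2.3" --pt "2.4 0.6 0" --pt "4.3 1.1 0" --twist '[0,0,0,0,0,0,0,0]'

```text
t: 21.65
tool_pos: [0.5248, -0.2672, 0.2284]
orientation: [1.96, 2.453, -0.0]
force: [-0.0, 0.9, -3.0]
opening: 0.0497
gripper_force: 25.0
```

Request:
apply_moves --pt "4.3 1.1 0" --pt "4.3 1.1 0" --pt "4.3 1.1 0" --pt "4.3 1.1 0" --pt "4.3 1.1 0" --pt "4.3 1.1 0" --pt "4.3 1.1 0" --pt "4.3 1.1 0" --twist '[0,0,0,0,0,0,0,0]'

```text
t: 22.65
tool_pos: [0.5339, 0.0897, 0.2281]
orientation: [1.958, 2.456, 0.001]
force: [0.6, -1.0, -3.5]
opening: 0.0501
gripper_force: 25.0
```

Request:
apply_moves --pt "4.3 1.1 0" --pt "3.0 0.9 0" --pt "1.5 0.5 0" --pt "0 0 0" --pt "0 0 0" --pt "0 0 0" --twist '[0,0,0,0.107,0,0]'

```text
t: 23.4
tool_pos: [0.5389, 0.1791, 0.2269]
orientation: [2.085, 2.35, -0.0]
force: [-0.3, 0.5, -3.4]
opening: 0.0498
gripper_force: 25.0
```

```bash
python3 plan.py 0.5435 0.1861 0.2 0.118|head -2;python3 wcap.py .274; python3 caps.py|tail -4
```

```text
tcp [0.5389 0.1791 0.2269] tooly yaw 0.1193 tilt [ 2.e-04 -2.e-04 -1.e+00] q6 0.111 F [-0.3  0.5 -3.4] t 23.4
delta cm in current tool frame [0.64 0.54 2.69] total |cm| 2.82 twist(tool z) 0.0013
(np.int32(1596), array([259,  54,  46,  46], dtype=int32), array([281.6,  76.4]), array([0.5302, 0.2601]))
(np.int32(118), array([216.28, 225.97]), array([0.5288, 0.2847]))
(np.int32(56), array([241.64, 228.12]), array([0.5236, 0.2187]))
(np.int32(120), array([330.43, 211.9 ]), array([ 0.5673, -0.0115]))
(np.int32(101), array([291.88, 218.32]), array([0.5499, 0.0886]))
```

Request:
apply_moves --pt "0.3 0.3 1" --pt "0.3 0.2 1" --pt "0 0 1" --pt "0 0 0" --pt "0 0 0" --twist '[0,0,0,0,0]'

```text
t: 24.12
tool_pos: [0.543, 0.1863, 0.1967]
orientation: [-2.086, -2.349, 0.0]
force: [0.8, -0.5, -3.0]
opening: 0.0497
gripper_force: 25.0
```

```bash
python3 plan.py 0.5435 0.1861 0.0765 0.118|head -2
python3 - <<'E'
from plant import robot
from h import *
from scipy.spatial.transform import Rotation as Ro
c=robot.read_camera("wrist");s=robot.read_state();R=Ro.from_rotvec(s["orientation"]).as_matrix()
q=[s["tool_pos"]+R[:,2]*(.0645-.055-z)+R[:,0]*x+R[:,1]*y for z,x,y in((.055,0,0),(.025,.025,-.025),(.025,.025,.025),(-.055,.025,-.025),(-.055,.025,.025))]
print(proj(c,np.array(q),True).round(1).tolist())
im=c["frame"];cv2.imwrite("pics/w3.png",cv2.resize(im[120:320,180:380,::-1],None,fx=3,fy=3,interpolation=cv2.INTER_CUBIC))
E
```

```text
tcp [0.543  0.1863 0.1967] tooly yaw 0.1181 tilt [-1.e-04 -1.e-04 -1.e+00] q6 0.123 F [ 0.8 -0.5 -3. ] t 24.12
delta cm in current tool frame [-0.03  0.05 12.02] total |cm| 12.02 twist(tool z) 0.0001
[[278.1, 328.4], [216.3, 233.0], [339.2, 233.0], [238.3, 193.7], [316.0, 193.7]]
```

View pics/w3.png

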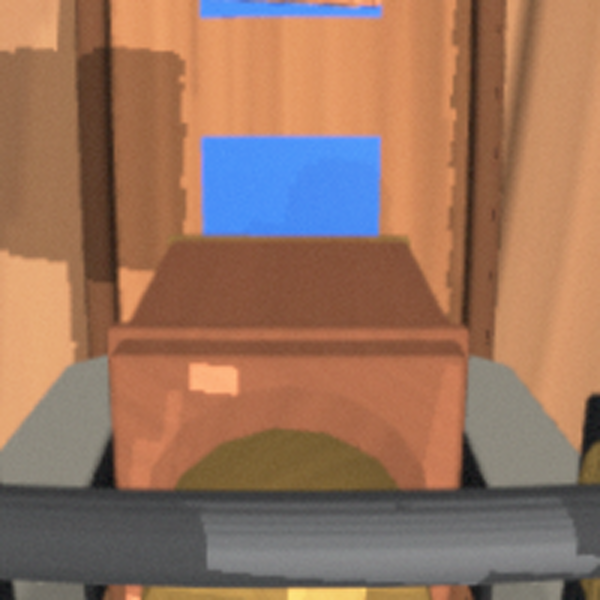

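The base edge is at crop y≈238 and the shoulder edge at y≈342. Pad 2's far edge is at y=137, x 202–381. The base looks slightly lower in the picture than predicted, so I'll check that against the pad.

Run:
```python
from plant import robot
from h import *
from scipy.optimize import least_squares
from scipy.spatial.transform import Rotation as Ro
c=robot.read_camera("wrist");s=robot.read_state();R=Ro.from_rotvec(s["orientation"]).as_matrix()
t=(0.54934,0.13646,.11775);C,S=np.cos(t[2]),np.sin(t[2])
L=lambda x,y,z:[t[0]+C*x-S*y,t[1]+S*x+C*y,z]
print("pad2 pred",proj(c,np.array([L(-.03,.08,.012),L(.03,.08,.012),L(-.03,.12,.012),L(.03,.12,.012)]),True).round(1).tolist(),"obs (247.3,165.7) (307,165.7) (247,125.5) (307,125.5)")
def pts(p):
    A=Ro.from_rotvec(R[:,1]*p[2]).as_matrix();up=A@-R[:,2];ax=A@R[:,0];g=s["tool_pos"]+R[:,2]*(.0645-.055+p[1])+R[:,0]*p[0]+R[:,1]*p[3]
    return np.array([g+up*z+ax*.025+R[:,1]*.025*j for z in(.025,-.055) for j in(-1,1)])
obs=np.array([[216.5,233.5],[336,233.5],[238.3,199.3],[316,199.3]])
r=least_squares(lambda p:(proj(c,pts(p),True)-obs).ravel(),[0,0,0,0]);print("dx,down,tilt,dy",r.x.round(4),r.fun.round(1))
```

```text
pad2 pred [[246.8, 165.2], [306.4, 165.2], [246.3, 125.5], [306.9, 125.5]] obs (247.3,165.7) (307,165.7) (247,125.5) (307,125.5)
dx,down,tilt,dy [-0.0022  0.0017 -0.0388 -0.0003] [ 0.2  0.   0.7 -0.  -0.   0.  -1.4 -0. ]
```

Request:
apply_moves --pt "0.1 0 2" --pt "0 0 2.5" --pt "0 0 2.5" --pt "0 0 2" --pt "0 0 1" --pt "0 0 0.7" --pt "0 0 0" --pt "0 0 0" --twist '[0,0,0,0,0,0,0,0]'

```text
t: 25.22
tool_pos: [0.5436, 0.1875, 0.0906]
orientation: [2.086, 2.348, 0.002]
force: [-0.6, 0.3, -2.8]
opening: 0.05
gripper_force: 25.0
```

Request:
apply_moves --pt "0 0 0.3" --pt "0 0 0.3" --pt "0 0 0.1" --pt "0 0 0" --twist '[0,0,0,0]'

```text
t: 25.72
tool_pos: [0.5428, 0.1873, 0.0825]
orientation: [-2.086, -2.348, 0.0]
force: [0.5, 0.3, -3.7]
opening: 0.0498
gripper_force: 25.0
```

Request:
apply_moves --pt "0 0 0.2" --pt "0 0 0.15" --pt "0 0 0.1" --pt "0 0 0" --twist '[0,0,0,0]'

```text
t: 26.22
tool_pos: [0.5428, 0.1873, 0.078]
orientation: [-2.087, -2.348, 0.0]
force: [0.0, -0.2, -4.1]
opening: 0.0501
gripper_force: 25.0
```

Request:
apply_moves --pt "0 0 0.1" --pt "0 0 0.05" --pt "0 0 0" --twist '[0,0,0]'

```text
t: 26.6
tool_pos: [0.5429, 0.1873, 0.0766]
orientation: [-2.087, -2.349, 0.0]
force: [0.1, 0.1, -3.3]
opening: 0.0494
gripper_force: 25.0
```

Request:
apply_moves --pt "0 0 0.07" --pt "0 0 0.05" --pt "0 0 0" --twist '[0,0,0]'

```text
t: 26.98
tool_pos: [0.543, 0.1874, 0.076]
orientation: [2.086, 2.349, 0.0]
force: [-2.7, -0.4, 4.5]
opening: 0.0499
gripper_force: 25.0
```

Request:
apply_moves --pt "0 0 0" --pt "0 0 0" --twist '[0,0]' --squeeze 3

```text
t: 27.22
tool_pos: [0.5431, 0.1874, 0.0759]
orientation: [2.086, 2.348, 0.001]
force: [-3.6, -0.8, 5.4]
opening: 0.0498
gripper_force: 3.0
```

Request:
apply_moves --pt "0 0 0" --pt "0 0 0" --pt "0 0 0" --pt "0 0 -2" --pt "0 0 -4" --pt "0 0 -5" --pt "0 0 -5" --pt "0 0 0" --twist '[0,0,0,0,0,0,0,0]' --gripper 7.5

```text
t: 28.22
tool_pos: [0.5459, 0.1881, 0.2431]
orientation: [2.082, 2.344, 0.015]
force: [0.1, -0.5, 0.6]
opening: 0.075
gripper_force: 0.0
```

```bash
cat > fin.py <<'E'
from plant import robot
from h import *
from wcap import wcap
t=(0.54934,0.13646,.11775);C,S=np.cos(t[2]),np.sin(t[2])
def lane(p):return (np.array([[C,S],[-S,C]])@(np.array(p)[:2]-t[:2])).round(4)
L=lambda x,y,z:[t[0]+C*x-S*y,t[1]+S*x+C*y,z]
c=robot.read_camera("wrist");np.save("w4.npy",c,allow_pickle=True)
for w in wcap(.122,c):
    b=w[1];print(w[0],b,"bbox centre lane",lane(onz(c,(b[0]+b[2]/2-.5,b[1]+b[3]/2-.5),.122,True)))
# orange body / blue rows
f=c["frame"].astype(int);hsv=cv2.cvtColor(c["frame"],cv2.COLOR_RGB2HSV);m=cv2.inRange(hsv,(100,120,80),(125,255,255))
n,_,st,ce=cv2.connectedComponentsWithStats(m)
for i in range(1,n):
    if st[i,4]>15:
        b=st[i];print("blue",b,"lane corners",lane(onz(c,(b[0]-.5,b[1]-.5),.012,True)),lane(onz(c,(b[0]+b[2]-.5,b[1]+b[3]-.5),.012,True)))
print("pad2 pred",proj(c,np.array([L(x,.05+y,.012) for x in(-.03,.03) for y in(-.03,.03)]),True).round(1).tolist())
print("caddy top pred",proj(c,np.array([L(x,.05+y,.092) for x in(-.025,.025) for y in(-.025,.025)]),True).round(1).tolist())
E
python3 fin.py; python3 plan.py .5435 .1861 .08 .118|head -2
```

```text
1404 [249  69  42  43] bbox centre lane [-0.0016  0.1494]
1090 [251 190  41  43] bbox centre lane [-0.0007  0.0506]
blue [245 122  53   5 154] lane corners [-0.0308  0.1268] [0.0291 0.1209]
blue [246 163  52  12 295] lane corners [-0.0302  0.0797] [0.0296 0.0656]
blue [530 228  30  23 326] lane corners [ 0.3954 -0.0063] [ 0.4925 -0.051 ]
blue [248 245  28   3  55] lane corners [-0.0299 -0.0198] [ 0.0041 -0.0237]
blue [288 245   8  39 189] lane corners [ 0.0187 -0.0199] [ 0.0296 -0.0734]
blue [286 316   9  12  41] lane corners [ 0.0174 -0.122 ] [ 0.03   -0.1422]
blue [251 319   4  26  59] lane corners [-0.0295 -0.1269] [-0.0255 -0.1719]
pad2 pred [[246.6, 212.9], [245.7, 162.3], [297.3, 212.8], [298.0, 162.1]]
caddy top pred [[245.4, 229.5], [244.2, 176.7], [298.5, 229.3], [299.3, 176.6]]
tcp [0.5446 0.1878 0.2397] tooly yaw 0.118 tilt [ 0.0066  0.0016 -1.    ] q6 0.125 F [ 0.6  0.5 -0.6] t 28.27
delta cm in current tool frame [-0.17 -0.24 15.97] total |cm| 15.98 twist(tool z) 0.0
```

Request:
apply_moves --pt "0 0 -4" --pt "0 0 -4" --pt "-4 0 0" --pt "-4 -2 0" --pt "-5 -2 0" --pt "-5 -2 0" --pt "-5 -2 0" --pt "-5 -2 0" --twist '[0,0,0,0,0,0,0,0]'

```text
t: 29.28
tool_pos: [0.4753, -0.1038, 0.3144]
orientation: [-2.085, -2.348, 0.001]
force: [0.7, -0.9, 0.1]
opening: 0.075
gripper_force: 0.0
```

Request:
apply_moves --pt "-5 -1 0" --pt "-5 -1 0" --pt "-5 -1 0" --pt "-5 -1 0" --pt "-5 0 0" --pt "0 0 0" --pt "0 0 0" --twist '[0,0,0,0,0,0,0]'

```text
t: 30.15
tool_pos: [0.4658, -0.355, 0.3143]
orientation: [-2.086, -2.346, -0.001]
force: [0.4, -0.0, 0.3]
opening: 0.0745
gripper_force: 0.0
```

```bash
python3 caps.py
python3 - <<'E'
from h import *
c=np.load("w4.npy",allow_pickle=True).item();hsv=cv2.cvtColor(c["frame"],cv2.COLOR_RGB2HSV);m=cv2.inRange(hsv,(100,120,80),(125,255,255))
print([(x,int(np.nonzero(m[160:180,x])[0].min())+160,int(np.nonzero(m[160:180,x])[0].max())+160) for x in range(252,297,6) if m[160:180,x].any()])
t=(0.54934,0.13646,.11775)
# canny-ish: caddy side edges right: brightness jump columns along rows 185..225
from plant import robot
d=robot.read_camera("side")["frame"];cv2.imwrite("pics/side_end.png",d[:,:,::-1])
a=np.load("top.npy",allow_pickle=True).item()["frame"].astype(int);b=robot.read_camera("top")["frame"].astype(int)
e=(np.abs(a-b).max(2)>40).astype(np.uint8);n,_,st,ce=cv2.connectedComponentsWithStats(e);print([st[i].tolist() for i in range(1,n) if st[i,4]>12])
E
```

```text
(np.int32(126), array([330.45, 211.83]), array([ 0.5675, -0.0116]))
(np.int32(118), array([290.82, 218.31]), array([0.5499, 0.0914]))
(np.int32(118), array([216.28, 225.97]), array([0.5288, 0.2847]))
(np.int32(56), array([241.64, 228.12]), array([0.5236, 0.2187]))
(np.int32(123), array([330.4 , 211.85]), array([ 0.5674, -0.0114]))
(np.int32(119), array([291.13, 218.33]), array([0.5499, 0.0905]))
(np.int32(111), array([254.7, 221.5]), array([0.5411, 0.1851]))
(np.int32(110), array([216.16, 225.72]), array([0.5295, 0.285 ]))
[(252, 163, 167), (258, 163, 167), (264, 163, 167), (270, 163, 167), (276, 163, 167), (282, 163, 167), (288, 163, 167), (294, 163, 171)]
[[384, 194, 176, 226, 20507], [548, 204, 5, 8, 15], [555, 211, 5, 6, 16], [245, 212, 19, 11, 51], [247, 212, 32, 29, 435], [238, 224, 8, 8, 49], [239, 234, 9, 8, 45], [248, 240, 19, 8, 60], [284, 366, 97, 54, 2651], [247, 389, 30, 31, 404], [382, 415, 6, 5, 19]]
```

The caddy stands centred and square to the pad edge. Neighbours measure within about 1 mm of where they started, and the arm is clear. Handing in.

```bash
python3 -c "
from plant import robot
print(robot.close_job())"
```

```text
the job is handed in; nothing more can be done
None
```

The caddy stood on its own on the steel plate for over a second, and now stands upright on the vacant pad (pad 2), within about 1–2 mm of its middle and square to the tray. While I was raising it, it leaned on the neighbouring caddy on pad 1, which rocked back upright about 1 mm from where it began; I also set the caddy down once on pad 2 to regrip before the plate check. Nothing else was seen to move; job handed in at about 30 s.

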